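# Load the headspace sampler and close the solvent flask

### The job

Draw the sampler's tray fully out and stand every sample jar on a ring of its own on the tray, within the ring mark, blue caps in the blue row and white caps in the white row. Put the red stopper fully home in the solvent flask, slide the loaded tray gently all the way in under the hood, and only when both are done press the green start button on top right down. Leave the other things on the bench where they are.

Things in the scene. Friction and masses are not known exactly. Their poses are not given: they have to be found in the camera images.
- tray (a joint): how far the sampler's sliding tray is drawn out, m: 0 = fully home under the hood, 0.230 = fully out at its stop, along +y of tray_mid. Stays where it is left (about 2 N friction, light damping). Grey tray 190 mm (x) by 220 mm (y), floor 30 mm above the bench, rim 3 mm higher than the floor.
- tray_mid (a point): middle of the tray floor's upper face; moves with the tray. Its +y axis points out of the machine along the slide, x runs across it, z is up. Blue row of rings at x = -33 mm, white row at x = +33 mm.
- station: the sampler, fixed: white machine with a blue panel. Origin on the bench below tray_mid when the tray is fully out, axes as tray_mid. Machine body 260 mm wide (x), from y = -145 mm (hood's front face) to -420 mm, top 220 mm above the bench; hood underside 85 mm above the bench. Base plate under the slide 200 mm wide, 18 mm high, to y = +100 mm.
- tray_handle (a point): middle of the tray's black handle: a round bar 14 mm thick and 90 mm long lying along x of the tray, its axis 50 mm above the bench, 55 mm in front of the tray's front rim (165 mm from tray_mid along +y) on two sloping arms at its ends; grips from above across the bar (fingers closing along the slide). Axes as tray_mid.
- start (a joint): green round start button (30 mm across) on top of the sampler, pressed straight down: 0 = up, 0.006 = fully down (4 N); springs back.
- start_top (a point): middle of the start button's top face; moves down with it.
- flask_rim (a point): centre of the mouth of the amber solvent flask, at rim height, 105 mm above the bench. The flask is fixed to the bench, 64 mm across at the foot, narrowing to a neck 33 mm outside and 27 mm inside; the bore below the rim is 37 mm deep.
- stopper: red tapered stopper, upright in its rest at the start. Origin at the centre of its narrow lower end, z up to the grip. Taper 16 mm across at the end, 25 mm at 26 mm up; then a flange 36 mm across and 5 mm thick (26 to 31 mm up) that comes to rest on the flask's rim; then a round grip 22 mm across from 31 to 63 mm up. 30 g.
- rest: white plastic ring standing on the bench that holds the stopper, 52 mm across, bore 29 mm, 30 mm high, fixed. The stopper's flange lies on its top. Origin at the centre of its underside.
- carton: bystander: loose green carton 50 x 100 x 30 mm; origin at the centre of its underside.
- reagent: bystander: loose amber jar, 52 mm across, 90 mm high; origin at the centre of its underside.
- screwdriver: bystander: screwdriver lying on the bench, 160 mm long along its own x axis.
- ring_blue0 (a point): centre of blue ring 0 on the tray floor (ring mark 52 mm outside, 43 mm inside diameter); rings of a row are 64 mm apart along the slide, the blue and white rows 66 mm apart.
- ring_blue1 (a point): centre of blue ring 1 on the tray floor (ring mark 52 mm outside, 43 mm inside diameter); rings of a row are 64 mm apart along the slide, the blue and white rows 66 mm apart.
- ring_blue2 (a point): centre of blue ring 2 on the tray floor (ring mark 52 mm outside, 43 mm inside diameter); rings of a row are 64 mm apart along the slide, the blue and white rows 66 mm apart.
- ring_white0 (a point): centre of white ring 0 on the tray floor (ring mark 52 mm outside, 43 mm inside diameter); rings of a row are 64 mm apart along the slide, the blue and white rows 66 mm apart.
- ring_white1 (a point): centre of white ring 1 on the tray floor (ring mark 52 mm outside, 43 mm inside diameter); rings of a row are 64 mm apart along the slide, the blue and white rows 66 mm apart.
- ring_white2 (a point): centre of white ring 2 on the tray floor (ring mark 52 mm outside, 43 mm inside diameter); rings of a row are 64 mm apart along the slide, the blue and white rows 66 mm apart.
- jar_blue0: sealed amber sample jar with a blue cap, 36 mm across, 28 mm high, 40 to 85 g, upright on the bench at the start; may be absent. Origin at the centre of its underside, z up.
- jar_blue1: sealed amber sample jar with a blue cap, 36 mm across, 28 mm high, 40 to 85 g, upright on the bench at the start; may be absent. Origin at the centre of its underside, z up.
- jar_blue2: sealed amber sample jar with a blue cap, 36 mm across, 28 mm high, 40 to 85 g, upright on the bench at the start; may be absent. Origin at the centre of its underside, z up.
- jar_white0: sealed amber sample jar with a white cap, 36 mm across, 28 mm high, 40 to 85 g, upright on the bench at the start; may be absent. Origin at the centre of its underside, z up.
- jar_white1: sealed amber sample jar with a white cap, 36 mm across, 28 mm high, 40 to 85 g, upright on the bench at the start; may be absent. Origin at the centre of its underside, z up.
- jar_white2: sealed amber sample jar with a white cap, 36 mm across, 28 mm high, 40 to 85 g, upright on the bench at the start; may be absent. Origin at the centre of its underside, z up.
Mind the look-alikes: they are no part of the job. Leave any black or brown look-alike of the jar_white2 alone.

How it is judged:
By the outcome, as a careful person would: the job done as asked, in the order asked, and still so for the second after the job is handed in, with the robot touching nothing.
Of jar_blue0, jar_blue1, jar_blue2, jar_white0, jar_white1, jar_white2 only 4 to 6 are there at a start; the rules pass over those that are not, and their reading is None.
At some moment in a run one of jar_blue0, jar_blue1, jar_blue2, jar_white0, jar_white1, jar_white2 may be knocked a few centimetres aside while the robot is not near it.
It also fails if it takes over 210 s, if anything falls off the work surface, if the arm or the gripper's body presses on something with over 40 N, if the wrist force passes 120 N, or if a joint passes its speed limit or range.

### The arm

A 6-joint arm with a two-finger parallel gripper is mounted at the origin on the work surface. World frame = base frame: x ahead of the robot, y to its left, z up, the work surface at z = 0. Lengths are in m, angles in rad, forces in N, time in s.
With the tool pointing down it reaches from about 0.275 to 0.875 m from the base axis. Payload 12.5 kg.
Tool frame: the origin (TCP) lies between the finger pads; the fingertips stand 22 mm ahead of it and the grasp point (between the pads) lies 3 mm ahead of it; z points along the fingers, y is the line along which they close (so a half turn about z gives the same grasp; the last joint's range is limited). The gripper opens to 85 mm and grips with 20 to 120 N. Pads are 22 mm wide; open, the fingers measure 114 mm over their backs; the gripper's body (76 mm by 85 mm) begins 54 mm behind the grasp point. The pads swing forward as they close: fully open they stand 13 mm farther back than shut.
Start: joints at [-1.325, 0.351, 1.652, -0, 1.139, -0.085], TCP at [0.179, -0.52, 0.253] pointing down, gripper open.
Joint ranges: [-2.75, 2.75], [-0.79, 2.1], [0.01, 2.65], [-1.57, 4.71], [0.07, 3.14], [-2.87, 2.87]. Speed limits (rad/s): [2.22, 2.22, 2.79, 3.14, 3.14, 3.14].

### API

Orientations are given as a rotation vector (axis times angle).
In Python, from rig import arm, status, capture, finder gives the robot as it stands. Calls block until the motion is done:
- arm.reach(position, orientation): joint-space move of the TCP to a pose.
- arm.line_to(position, rotation=None, speed=0.15, stop_force=None): straight line of the TCP; rotation=None keeps the orientation; speed is the mean speed in m/s. With stop_force (N) it stops when the force on the tool has changed by that much, and returns True; else False.
- arm.goto_joints(angles): joint-space move.
- arm.release() and arm.grasp(): open the fingers fully, or close them until they stop; the grip force is fixed at half the most.
- arm.sleep(seconds).
- arm.ik(position, orientation): joint angles nearest the present ones, or None.
- status.state(): the state.
- capture(name): name is "side" or "top" or "wrist"; returns a dict with "frame" (384x512x3 uint8, red, green, blue), "fx", "fy", "cx", "cy" (pixels), "R" (3x3) and "t" (3): a world point X has camera coordinates R X + t; the wrist camera has in their place "hand_eye" (4x4, takes a point from camera to tool coordinates, whose origin is the TCP and whose axes are the flange's). Camera axes: x right, y down, z forward; pixel columns grow to the right and rows downward; lengths in m; the calibration is good to about 2 mm. A picture is of the moment at which its call begins: read the wrist's pose just before it. There is no depth.
A pose or a line that the arm cannot do raises arm.Unreachable and nothing moves.
- arm.finish_job(): hands the job in; it is judged then, once.
Trained networks look in a picture, given as the dict that the camera call returned (one of the last four; its "shot" number tells which), for a name from the list of things; names that differ only in an ending like _2 or _b are one class to them, and where a whole thing is asked for, a point or a joint stands for the part that bears it (a point fixed in the world has none). Each returns a list of dicts, best first, with "p" (0 to 1); they miss things now and then, are a little off and sometimes report something else, mostly with a low value. They report only what shows in the picture. A call takes as long as a camera call. They do not tell look-alikes from the thing itself.
- finder.outline_of(picture, label): "pixels" (384x512 bool, what is visible of it) and "position" ([column, row] in pixels, amid what is visible of it).
- finder.mark_of(picture, label): "position" ([column, row] in pixels: a listed point, or the origin of a listed thing).
The state is a dict: "time": time; "q": joint angles; "joint_vel": joint speeds; "joint_efforts": joint torques, N m; "ee_pos": TCP position; "eef_rot": TCP orientation; "contact_force": force on the tool from outside, world axes, zero at the start; "torque": the same for the moment, N m; "opening": opening from 0.0 (shut) to 1.0 (fully open); "finger_force": force on a finger pad.
Only numpy, scipy, OpenCV 4.12 (cv2) and the standard library are available. Lean on these libraries where they do the work, as an engineer would, in place of code of your own. Each camera call takes 0.05 s, during which the arm holds its last target. There are 200 camera calls.

## Working session

There is one attempt and no reset: what is moved stays moved. The work goes in short steps, each a Python script; the robot and the scene stay as the last script left them, time stands still between calls to the robot, and variables do not carry over. Pictures are saved under pics/ and viewed, at most 14 in all, crops included, and the job is handed in when it is done.

```bash
ls; mkdir -p pics; python3 - <<'E'
from rig import arm,status,capture,finder
import cv2,numpy as np
s=status.state(); print(s['time'],s['ee_pos'],s['eef_rot'],s['opening'])
for n in("top","side"):
    c=capture(n); cv2.imwrite(f'pics/{n}0.png',cv2.resize(c['frame'][:,:,::-1],(800,600)))
    print(n,c['fx'],c['fy'],c['cx'],c['cy'],np.array(c['R']).round(3).tolist(),np.array(c['t']).round(3).tolist())
    for l in "tray_mid tray_handle start_top flask_rim stopper rest carton reagent screwdriver ring_blue0 ring_blue1 ring_blue2 ring_white0 ring_white1 ring_white2 jar_blue0 jar_white0 station".split():
        print(n,l,[(np.round(d['position']).tolist(),round(d['p'],2)) for d in finder.mark_of(c,l)][:7])
print(capture("wrist")['hand_eye'], status.state()['time'])
E
```

```text
pics
0.0 [ 0.17858684 -0.51986597  0.25275584] [-3.09755641e+00 -5.17034222e-01  1.21803419e-04] 0.9972580473408438
top 473.2057904265345 473.2057904265345 248.57382954170137 185.36174190362854 [[-0.013, -1.0, 0.013], [-0.991, 0.012, -0.135], [0.135, -0.015, -0.991]] [0.043, 0.576, 1.358]
top tray_mid []
top tray_handle [([300.0, 200.0], 0.8)]
top start_top [([370.0, 200.0], 0.65)]
top flask_rim [([173.0, 153.0], 0.64)]
top stopper [([235.0, 158.0], 0.48)]
top rest [([187.0, 235.0], 0.54)]
top carton [([275.0, 139.0], 0.63)]
top reagent [([134.0, 150.0], 0.66), ([277.0, 141.0], 0.56), ([182.0, 207.0], 0.29)]
top screwdriver [([220.0, 135.0], 0.5)]
top ring_blue0 [([334.0, 213.0], 0.85)]
top ring_blue1 [([334.0, 213.0], 0.85)]
top ring_blue2 [([334.0, 213.0], 0.85)]
top ring_white0 [([332.0, 193.0], 0.72), ([154.0, 237.0], 0.58)]
top ring_white1 [([332.0, 193.0], 0.72), ([154.0, 237.0], 0.58)]
top ring_white2 [([332.0, 193.0], 0.72), ([154.0, 237.0], 0.58)]
top jar_blue0 [([156.0, 238.0], 0.7), ([184.0, 204.0], 0.62), ([184.0, 233.0], 0.55)]
top jar_white0 [([162.0, 207.0], 0.67), ([1
[... 1288 characters left out ...]
7), ([307.0, 184.0], 0.78)]
side ring_white2 [([328.0, 170.0], 0.89), ([316.0, 178.0], 0.87), ([307.0, 184.0], 0.78)]
side jar_blue0 [([244.0, 297.0], 0.72), ([333.0, 133.0], 0.48), ([257.0, 278.0], 0.47)]
side jar_white0 [([221.0, 354.0], 0.79), ([223.0, 286.0], 0.7), ([244.0, 337.0], 0.7), ([221.0, 317.0], 0.62), ([196.0, 304.0], 0.55), ([203.0, 340.0], 0.46)]
side station [([288.0, 212.0], 0.73), ([332.0, 186.0], 0.63)]
[[-2.48326182e-04 -9.66422835e-01 -2.56956888e-01  6.58129860e-02]
 [ 9.99999821e-01 -1.00162446e-04 -5.89697608e-04  1.92743403e-04]
 [ 5.44159804e-04 -2.56956989e-01  9.66422687e-01 -1.20545444e-01]
 [ 0.00000000e+00  0.00000000e+00  0.00000000e+00  1.00000000e+00]] 1.95
```

View pics/top0.png

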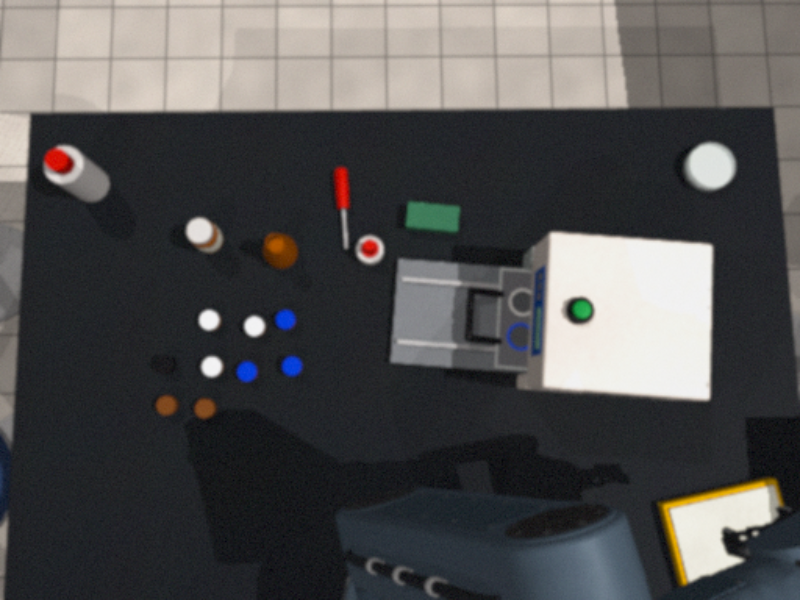

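View pics/side0.png

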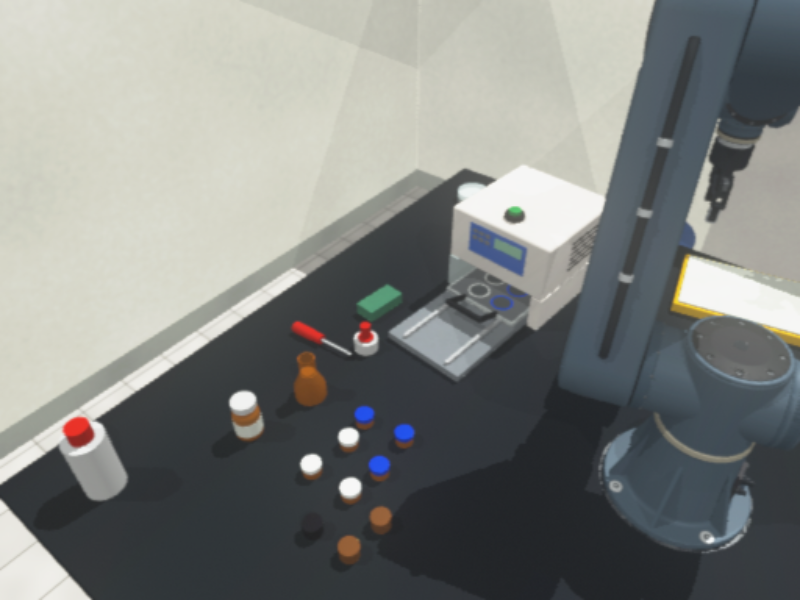

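The top view shows three white jars (800-px image: 209,320; 254,326; 212,366) and three blue (286,320; 247,372; 292,366). The look-alikes are black (165,365) and brown (166,405; 205,407). The stopper is at (370,249), the flask at (281,250), and the tray handle at (485,315) with the tray nearly in. The side view agrees.

```bash
cat > h.py <<'E'
from rig import arm,status,capture,finder
import cv2,numpy as np
from scipy.spatial.transform import Rotation as Rot
def cam(name):
    s=status.state(); c=capture(name); K=np.array([[c['fx'],0,c['cx']],[0,c['fy'],c['cy']],[0,0,1]])
    if name=='wrist':
        T=np.eye(4);T[:3,:3]=Rot.from_rotvec(s['eef_rot']).as_matrix();T[:3,3]=s['ee_pos']
        W=np.linalg.inv(T@np.array(c['hand_eye'])); c['R'],c['t']=W[:3,:3],W[:3,3]
    c['R'],c['t2']=np.array(c['R']),np.array(c['t']); c['K']=K; return c
def unproj(c,px,z):
    d=c['R'].T@np.linalg.inv(c['K'])@np.array([px[0],px[1],1.]); o=-c['R'].T@c['t2']
    return o+d*(z-o[2])/d[2]
def proj(c,X):
    p=c['K']@(c['R']@np.array(X)+c['t2']); return p[:2]/p[2]
def tri(obs):  # [(cam,px)]
    A=[];b=[]
    for c,px in obs:
        P=c['K']@np.c_[c['R'],c['t2']]
        for i in(0,1): r=px[i]*P[2]-P[i]; A.append(r[:3]);b.append(-r[3])
    return np.linalg.lstsq(np.array(A),np.array(b),rcond=None)[0]
def caps(c,z=.028,amin=20,amax=4000):
    """blue/white cap tops -> [(color,x,y)]"""
    f=cv2.cvtColor(c['frame'],cv2.COLOR_RGB2HSV); out=[]
    for col,lo,hi in(('blue',(105,150,90),(130,255,255)),('white',(0,0,170),(180,50,255))):
        m=cv2.inRange(f,lo,hi); n,_,st,ce=cv2.connectedComponentsWithStats(m)
        for i in range(1,n):
            w,h,a=st[i][2:5]
            if amin<a<amax and .75<w/h<1.33 and a>.65*w*h:
                X=unproj(c,ce[i],z); d=np.sqrt(4*a/np.pi)
                D=d/c['fx']*np.linalg.norm(X+c['R'].T@c['t2'])
                if .025<D<.042: out.append((col,X[0],X[1],D))
    return out
def down(a):  # tool z down, tool x axis at world heading a (rad)
    x=np.array([np.cos(a),np.sin(a),0]);z=np.array([0,0,-1.]);return Rot.from_matrix(np.c_[x,np.cross(z,x),z]).as_rotvec()
def save(c,n,crop=None):
    f=c['frame'][:,:,::-1]; cv2.imwrite(f'pics/{n}.png',cv2.resize(f,(800,600)))
E
python3 - <<'E'
from h import *
T=cam('top');S=cam('side')
for p in caps(T): print(p[0],np.round(p[1:],4))
print('topcorners',[unproj(T,np.array(p)*.64,.22).round(3).tolist() for p in((553,233),(713,243),(710,400),(545,388))])
pos=lambda c,l:finder.mark_of(c,l)[0]['position']
for l,z in(('tray_handle',.05),('start_top',.225),('flask_rim',.105),('stopper',.004)):
    a,b=pos(T,l),pos(S,l); print(l,tri([(T,a),(S,b)]).round(4),unproj(T,a,z).round(4),unproj(S,b,z).round(4))
for l in('ring_blue0','ring_white0'):
    print(l,[unproj(T,d['position'],.03).round(3).tolist() for d in finder.mark_of(T,l)],[unproj(S,d['position'],.03).round(3).tolist() for d in finder.mark_of(S,l)])
for (x,y) in ((166,405),(205,407),(165,365)): print('decoy',unproj(T,np.array([x,y])*.64,.028).round(3))
s=status.state();print(Rot.from_rotvec(s['eef_rot']).as_matrix().round(2).tolist(),s['time'])
E
```

```text
blue [0.524  0.2325 0.0407]
blue [0.4366 0.2198 0.0413]
white [0.5248 0.3761 0.0375]
white [0.5119 0.2907 0.0371]
white [0.4369 0.3698 0.0386]
topcorners [[0.643, -0.236, 0.22], [0.623, -0.503, 0.22], [0.365, -0.479, 0.22], [0.388, -0.212, 0.22]]
tray_handle [ 0.4973 -0.1011  0.1801] [ 0.5324 -0.1065  0.05  ] [ 0.5471 -0.2653  0.05  ]
start_top [ 0.513  -0.2727  0.2377] [ 0.5107 -0.2781  0.225 ] [ 0.5272 -0.2888  0.225 ]
flask_rim [0.6576 0.2499 0.1021] [0.6542 0.2474 0.105 ] [0.6601 0.2537 0.105 ]
stopper [0.6627 0.0761 0.0023] [0.6664 0.0786 0.004 ] [0.6553 0.0748 0.004 ]
ring_blue0 [[0.479, -0.214, 0.03]] [[0.478, -0.261, 0.03], [0.494, -0.228, 0.03], [0.48, -0.322, 0.03], [0.552, -0.277, 0.03]]
ring_white0 [[0.552, -0.212, 0.03], [0.715, -0.045, 0.03]] [[0.545, -0.344, 0.03], [0.544, -0.279, 0.03], [0.552, -0.216, 0.03], [0.503, 0.25, 0.03]]
decoy [0.366 0.452 0.028]
decoy [0.362 0.379 0.028]
decoy [0.44  0.456 0.028]
[[0.95, 0.32, 0.0], [0.32, -0.95, 0.0], [0.0, -0.0, -1.0]] 2.65
```

```bash
python3 - <<'E'
from h import *
th=np.radians(-5)
arm.line_to([.179,-.52,.42],speed=.3)
arm.reach([.52,-.03,.40],down(th))
W=cam('wrist'); save(W,'w1')
pos=lambda c,l:[(np.array(d['position']),d['p']) for d in finder.mark_of(c,l)]
for l,z in(('tray_handle',.05),('start_top',.227),('stopper',.004),('tray_mid',.03)):
    print(l,[(unproj(W,p,z).round(4),p.round(),round(q,2)) for p,q in pos(W,l)])
for l in('ring_blue0','ring_white0'): print(l,[unproj(W,p,.03).round(4).tolist() for p,q in pos(W,l)])
print(status.state()['time'])
E
```

```text
tray_handle [(array([ 0.5356, -0.1133,  0.05  ]), array([306., 142.]), 0.59)]
start_top [(array([ 0.5105, -0.2853,  0.227 ]), array([511., 168.]), 0.95), (array([0.4987, 0.1126, 0.227 ]), array([118., 213.]), 0.43)]
stopper [(array([0.6595, 0.0708, 0.004 ]), array([184.,  72.]), 0.93)]
tray_mid [(array([0.6698, 0.3016, 0.03  ]), array([31., 77.]), 0.65), (array([0.5305, 0.2195, 0.03  ]), array([103., 162.]), 0.44), (array([0.4382, 0.2119, 0.03  ]), array([119., 214.]), 0.28)]
ring_blue0 [[0.4852, -0.2084, 0.03]]
ring_white0 [[0.5568, -0.2146, 0.03]]
5.85
```

View pics/w1.png

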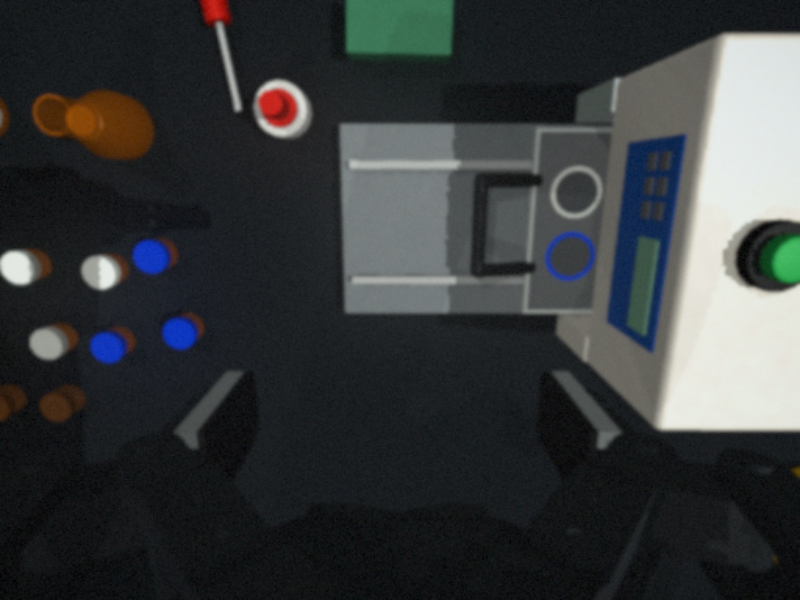

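```bash
python3 - <<'E'
from h import *
th=np.radians(-5);R=down(th);yv=np.array([-np.sin(th),np.cos(th),0])
arm.reach([.534,-.112,.13],R)
arm.line_to([.534,-.112,.054],speed=.12,stop_force=10)
arm.grasp(); s=status.state();p0=np.array(s['ee_pos']);print(p0,s['opening'],s['contact_force'],s['finger_force'])
print(arm.line_to(p0+.215*yv,speed=.09,stop_force=12)); s=status.state();p1=np.array(s['ee_pos'])
print(p1,(p1-p0)@yv,s['contact_force'],s['time'])
arm.release()
arm.line_to(p1+[0,0,.09],speed=.25)
c=p1-.165*yv
arm.reach([c[0]-.03,c[1],.33],R)
W=cam('wrist'); save(W,'w2')
P=[]
for l in('tray_handle','tray_mid','ring_blue0','ring_white0'):
    z=.05 if 'han' in l else .03
    print(l,[(unproj(W,d['position'],z).round(4).tolist(),np.round(d['position']).tolist(),round(d['p'],2)) for d in finder.mark_of(W,l)])
print(status.state()['time'])
E
```

```text
[ 0.53408886 -0.11206246  0.05427793] 0.1409902462631935 [-1.91550216 -0.28678534  4.93874647] 58.39897871017456
True
[0.55240932 0.09131156 0.05428829] 0.20419685166148244 [-0.78732922 -3.41606174  4.89012991] 10.4167
tray_handle [([0.5471, 0.092, 0.05], [128.0, 145.0], 0.83)]
tray_mid [([0.5347, -0.0736, 0.03], [254.0, 142.0], 0.9), ([0.4422, 0.2035, 0.03], [74.0, 221.0], 0.69)]
ring_blue0 [([0.5073, -0.0047, 0.03], [207.0, 166.0], 0.88), ([0.5036, -0.0713, 0.03], [254.0, 164.0], 0.68), ([0.5011, -0.1366, 0.03], [300.0, 162.0], 0.63)]
ring_white0 [([0.5715, -0.0127, 0.03], [207.0, 118.0], 0.92), ([0.5591, -0.1378, 0.03], [299.0, 120.0], 0.8), ([0.5681, -0.0789, 0.03], [256.0, 117.0], 0.63)]
12.8667
```

View pics/w2.png

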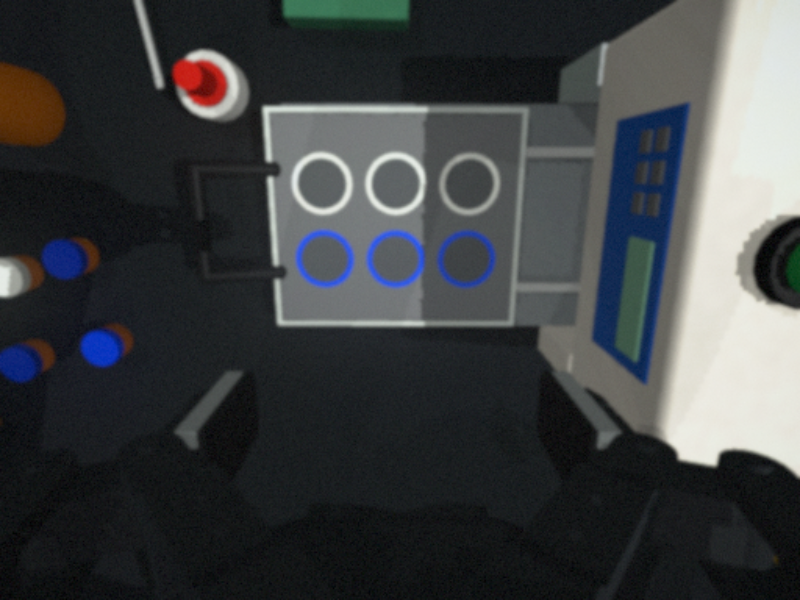

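```bash
cat >> h.py <<'E'
th=np.radians(-5);XV=np.array([np.cos(th),np.sin(th),0]);YV=np.array([-np.sin(th),np.cos(th),0]);MID=np.array([.535,-.0735,.03])
ring=lambda col,i:MID+XV*(-.033 if col=='blue' else .033)+YV*(.064*(1-i))
DECOY=[(.366,.452),(.362,.379),(.44,.456)]
def heading(p,others):
    q6=status.state()['q'][5]; best=None
    for a in np.radians(np.arange(-180,180,10)):
        c=np.array([-np.sin(a),np.cos(a)]);n=np.array([np.cos(a),np.sin(a)]);cl=9
        for o in others:
            v=np.array(o)-p; 
            if np.linalg.norm(v)<.02: continue
            dx=max(abs(v@n)-.012,0); dy=max(abs(v@c)-.060,.020-abs(v@c),0); cl=min(cl,np.hypot(dx,dy)-.018)
        q=arm.ik([*p,.06],down(a))
        if q is None: continue
        s=min(cl,.02)-.004*abs(q[5]-q6)
        if best is None or s>best[0]: best=(s,a,cl)
    return best
def pick(p,col,others):
    s,a,cl=heading(p,others)
    arm.reach([*p,.16],down(a))
    W=cam('wrist'); c=[k for k in caps(W) if k[0]==col and np.hypot(k[1]-p[0],k[2]-p[1])<.03]
    if c: 
        k=min(c,key=lambda k:np.hypot(k[1]-p[0],k[2]-p[1])); d=np.array(k[1:3]); print('refine',col,np.round(p,4),(d-p).round(4),'cl',round(cl,3)); p=d
    else: print('no refine',col,p); save(W,'norefine'); return False
    arm.line_to([*p,.07],speed=.25); hit=arm.line_to([*p,.030],speed=.08,stop_force=8)
    arm.grasp(); s=status.state(); print('hit',hit,'open',round(s['opening'],3),'F',np.round(s['contact_force'],1),round(s['finger_force'],1))
    arm.line_to([*p,.16],speed=.25); print('open',round(status.state()['opening'],3)); return status.state()['opening']>.3
def place(r):
    q=[(abs(arm.ik([*r[:2],.1],down(a))[5]-status.state()['q'][5]),a) for a in (th+np.pi/4,th+3*np.pi/4) if arm.ik([*r[:2],.1],down(a)) is not None]
    R=down(min(q)[1]); arm.reach([*r[:2],.16],R); arm.line_to([*r[:2],.075],speed=.25)
    hit=arm.line_to([*r[:2],.0605],speed=.05,stop_force=5); z=status.state()['ee_pos'][2]
    arm.release(); arm.line_to([*r[:2],.16],speed=.3); print('placed hit',hit,z,'t',status.state()['time'])
E
python3 - <<'E'
from h import *
arm.reach([.47,.29,.36],down(th)); W=cam('wrist'); save(W,'w3')
C=caps(W)
for c in C: print(c[0],np.round(c[1:],4))
J=[c for c in C if c[1]<.6 and c[2]>.15]; print(len(J))
if len(J)==6:
    b=[np.array(c[1:3]) for c in J if c[0]=='blue']; b.sort(key=lambda p:p[1])
    if pick(b[0],'blue',[c[1:3] for c in J]+DECOY): place(ring('blue',2))
E
```

```text
blue [0.5273 0.2338 0.0405]
blue [0.4394 0.2214 0.0393]
blue [0.4303 0.3051 0.0375]
white [0.5155 0.2925 0.0406]
white [0.4408 0.3712 0.0404]
5
```

```bash
sed -i 's/.025<D<.042/.025<D<.047/' h.py; python3 - <<'E'
from h import *
W=cam('wrist'); C=caps(W)
for c in C: print(c[0],np.round(c[1:],4))
J=[(c[0],np.array(c[1:3])) for c in C if c[1]<.6 and c[2]>.15]
if not any(np.hypot(*(p-[.525,.376]))<.03 for _,p in J): J.append(('white',np.array([.525,.376])))
b=sorted([p for c,p in J if c=='blue'],key=lambda p:p[1])
if pick(b[0],'blue',[p for _,p in J]+DECOY):
    place(ring('blue',2)); W=cam('wrist'); save(W,'w4')
E
```

```text
blue [0.5274 0.2337 0.0405]
blue [0.4394 0.2213 0.0392]
blue [0.4302 0.3051 0.0375]
white [0.5281 0.3775 0.042 ]
white [0.5155 0.2926 0.0407]
white [0.4408 0.3711 0.0403]
refine blue [0.4394 0.2213] [ 0.0001 -0.0002] cl 0.021
hit False open 0.399 F [-1.7 -0.7  7.8] 59.0
open 0.396
placed hit True 0.060578627666995656 t 21.2167
```

View pics/w4.png

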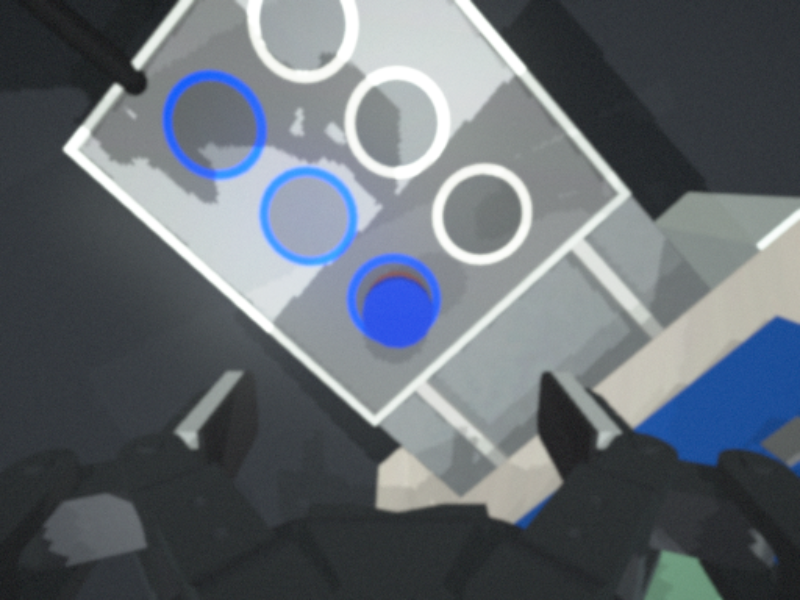

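The first blue jar stands in the rear blue ring (about 394,299). I'll check its offset numerically and carry on with the others.

```bash
python3 - <<'E'
from h import *
W=cam('wrist')
u=lambda x,y,z:unproj(W,np.array([x,y])*.64,z)[:2].round(4)
loc=lambda p:(((np.r_[p,.03]-MID)@XV).round(4),((np.r_[p,.03]-MID)@YV).round(4))
for n,x,y in(('b2',394,299),('b1',308,215),('b0',215,124),('w1',398,122),('w2',482,214)): print(n,loc(u(x,y,.03)))
print('jar',loc(u(397,313,.058)))
E
```

```text
b2 (np.float64(-0.034), np.float64(-0.0626))
b1 (np.float64(-0.0336), np.float64(0.0019))
b0 (np.float64(-0.0332), np.float64(0.0654))
w1 (np.float64(0.0326), np.float64(0.0008))
w2 (np.float64(0.0317), np.float64(-0.0627))
jar (np.float64(-0.0327), np.float64(-0.0637))
```

```bash
sed -i 's/MID=np.array(\[.535,-.0735,.03\])/MID=np.array([.535,-.0723,.03])/' h.py; python3 - <<'E'
from h import *
slots={'blue':[0,1],'white':[0,1,2]}
for k in range(5):
    arm.reach([.47,.29,.36],down(th)); W=cam('wrist')
    J=[(c[0],np.array(c[1:3])) for c in caps(W) if c[1]<.6 and c[2]>.13]
    print([(c,p.round(3).tolist()) for c,p in J])
    if len(J)!=5-k: save(W,'odd'); print('ODD'); break
    c,p=min(J,key=lambda j:j[1][1])
    if not pick(p,c,[q for _,q in J]+DECOY): print('FAIL'); break
    place(ring(c,slots[c].pop()))
E
```

```text
[('blue', [0.527, 0.234]), ('blue', [0.43, 0.305]), ('white', [0.528, 0.378]), ('white', [0.515, 0.293]), ('white', [0.441, 0.371])]
refine blue [0.5273 0.2339] [-0.0001 -0.0007] cl 0.023
hit False open 0.397 F [-1.1 -0.4  4.6] 59.5
open 0.399
placed hit True 0.06059297889327759 t 30.1
[('blue', [0.43, 0.305]), ('white', [0.528, 0.378]), ('white', [0.515, 0.293]), ('white', [0.441, 0.371])]
refine white [0.5154 0.2926] [-0.0005 -0.0007] cl 0.024
hit False open 0.396 F [-0.8 -1.1  5.5] 59.5
open 0.397
placed hit True 0.060609977313174725 t 38.4
[('blue', [0.43, 0.305]), ('white', [0.528, 0.378]), ('white', [0.441, 0.371])]
no refine blue [0.43031741 0.30513945]
FAIL
```

View pics/norefine.png

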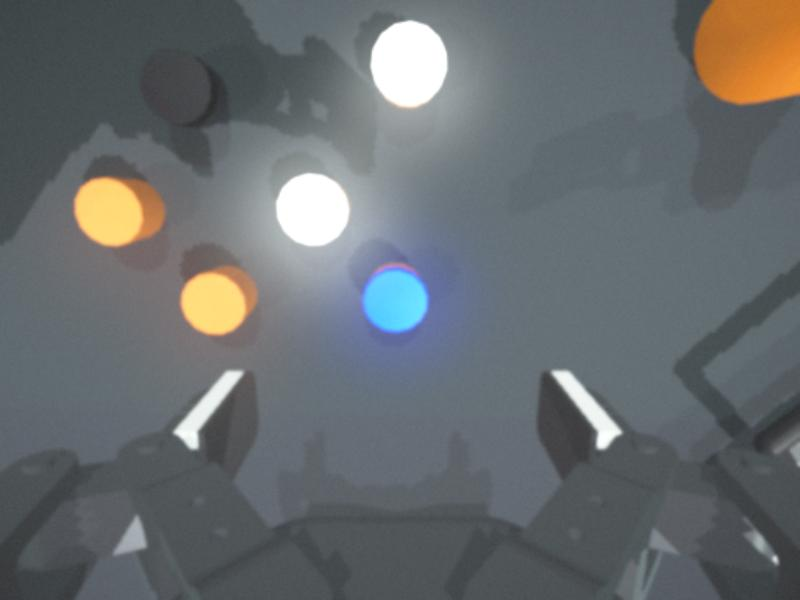

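The jar is in place at about (396,300). Bright auto-exposure shifted its hue, so I'll widen the threshold.

```bash
sed -i 's/(105,150,90)/(96,130,90)/' h.py; python3 - <<'E'
from h import *
slots={'blue':[0],'white':[0,1]}
for k in range(3):
    arm.reach([.47,.29,.36],down(th)); W=cam('wrist')
    J=[(c[0],np.array(c[1:3])) for c in caps(W) if c[1]<.6 and c[2]>.13]
    print([(c,p.round(3).tolist()) for c,p in J])
    if len(J)!=3-k: save(W,'odd'); print('ODD'); break
    c,p=min(J,key=lambda j:j[1][1])
    if not pick(p,c,[q for _,q in J]+DECOY): print('FAIL'); break
    place(ring(c,slots[c].pop()))
E
```

```text
[('blue', [0.43, 0.305]), ('white', [0.528, 0.377]), ('white', [0.441, 0.371])]
refine blue [0.4303 0.3053] [-0.0002 -0.    ] cl 0.02
hit False open 0.398 F [-1.2 -0.7  6.1] 59.2
open 0.395
placed hit True 0.06055985409560039 t 48.3417
[('white', [0.528, 0.378]), ('white', [0.441, 0.371])]
no refine white [0.44101786 0.37112215]
FAIL
```

```bash
python3 - <<'E'
s=open('h.py').read()
s=s.replace("('white',(0,0,170),(180,50,255))","('white',(0,0,wt),(180,50,255))").replace("def caps(c,z=.028,","def caps(c,wt=170,z=.028,")
s=s.replace("c=[k for k in caps(W) if","c=[k for wt in(170,215,240) for k in caps(W,wt) if")
s=s.replace("save(W,'norefine')","save(W,'norefine2')")
open('h.py','w').write(s)
E
python3 - <<'E'
from h import *
slots={'white':[0,1]}
for k in range(2):
    arm.reach([.47,.29,.36],down(th)); W=cam('wrist')
    J=[(c[0],np.array(c[1:3])) for c in caps(W) if c[1]<.6 and c[2]>.13]
    print([(c,p.round(3).tolist()) for c,p in J])
    if len(J)!=2-k: save(W,'odd'); print('ODD'); break
    c,p=min(J,key=lambda j:j[1][1])
    if not pick(p,c,[q for _,q in J]+DECOY): print('FAIL'); break
    place(ring(c,slots[c].pop()))
E
```

```text
[('white', [0.528, 0.378]), ('white', [0.441, 0.371])]
refine white [0.4409 0.3712] [-0.0001  0.001 ] cl 0.024
hit False open 0.398 F [-0.6 -1.5  4.9] 59.5
open 0.401
placed hit True 0.06060089248809576 t 58.4667
[('white', [0.528, 0.378])]
refine white [0.5283 0.3776] [0.0005 0.0003] cl 0.06
hit False open 0.398 F [-0.6 -1.   6.9] 59.7
open 0.397
placed hit True 0.06060121324072735 t 66.75
```

```bash
python3 - <<'E'
from h import *
def red(W,z,p):
    f=cv2.cvtColor(W['frame'],cv2.COLOR_RGB2HSV); m=cv2.inRange(f,(0,150,80),(6,255,255))|cv2.inRange(f,(172,150,80),(180,255,255))
    n,_,st,ce=cv2.connectedComponentsWithStats(m); return [(unproj(W,ce[i],z)[:2].round(4),st[i][4],ce[i].round()) for i in range(1,n) if st[i][4]>60]
R=down(th)
arm.reach([.66,.250,.30],R); W=cam('wrist'); save(W,'flask')
print('flask',[(unproj(W,d['position'],.105).round(4),np.round(d['position']),d['p']) for d in finder.mark_of(W,'flask_rim')])
arm.reach([.66,.075,.22],R); W=cam('wrist'); save(W,'stop')
print(red(W,.067,0)); 
for l,z in(('stopper',.004),('rest',0)):print(l,[(unproj(W,d['position'],z).round(4),np.round(d['position']),round(d['p'],2)) for d in finder.mark_of(W,l)])
print(status.state()['time'])
a=cv2.imread('pics/flask.png');b=cv2.imread('pics/stop.png');cv2.imwrite('pics/fs.png',np.hstack([cv2.resize(a,(400,300)),cv2.resize(b,(400,300))]))
E
```

```text
flask [(array([0.6577, 0.2449, 0.105 ]), array([258., 178.]), 0.79)]
[(array([0.7781, 0.1177]), np.int32(2309), array([193.,  55.])), (array([0.6675, 0.0729]), np.int32(708), array([257., 178.]))]
stopper [(array([0.6587, 0.0682, 0.004 ]), array([261., 174.]), 0.68), (array([0.633 , 0.3222, 0.004 ]), array([ 50., 213.]), 0.68)]
rest [(array([0.6608, 0.0743, 0.    ]), array([256., 172.]), 0.56), (array([ 0.5435, -0.1596,  0.    ]), array([452., 248.]), 0.25)]
68.975
```

View pics/fs.png

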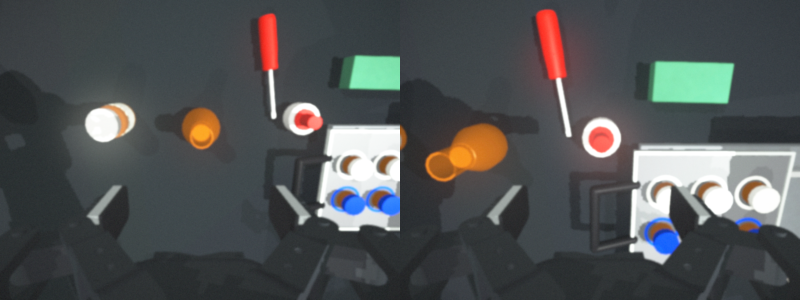

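```bash
python3 - <<'E'
from h import *
R=down(th)
arm.reach([.663,.247,.22],R); W=cam('wrist'); a=W['frame'][:,:,::-1]
print('flask',[(unproj(W,d['position'],.105).round(4),np.round(d['position'],1)) for d in finder.mark_of(W,'flask_rim')])
for z in (.105,): print('exp px',proj(W,[.6577,.2449,z]))
o1=unproj(W,(256,180),.105); o2=unproj(W,(256,190),.105); print('per10row',o1-o2,o1)
arm.reach([.664,.073,.15],R); W=cam('wrist'); b=W['frame'][:,:,::-1]
print('unproj(256,180) z.067/.03',unproj(W,(256,180),.067).round(4),unproj(W,(256,180),.035).round(4),unproj(W,(256,170),.067).round(4),unproj(W,(266,180),.067).round(4))
crop=lambda f:cv2.resize(f[110:250,186:326],(400,400),interpolation=cv2.INTER_CUBIC)
cv2.imwrite('pics/fs2.png',np.hstack([crop(a),crop(b)])); print(status.state()['time'])
np.save('stopcam.npy',np.array([W['R'],np.tile(W['t2'],(3,1)),W['K']]))
E
```

```text
flask [(array([0.66  , 0.2482, 0.105 ]), array([253.7, 200. ]))]
exp px [257.92218724 202.3928437 ]
per10row [ 0.00828388 -0.00070435  0.        ] [0.67659228 0.24487868 0.105     ]
unproj(256,180) z.067/.03 [0.6852 0.0708 0.067 ] [0.6781 0.0713 0.035 ] [0.6922 0.0702 0.067 ] [0.6845 0.0639 0.067 ]
70.625
```

View pics/fs2.png

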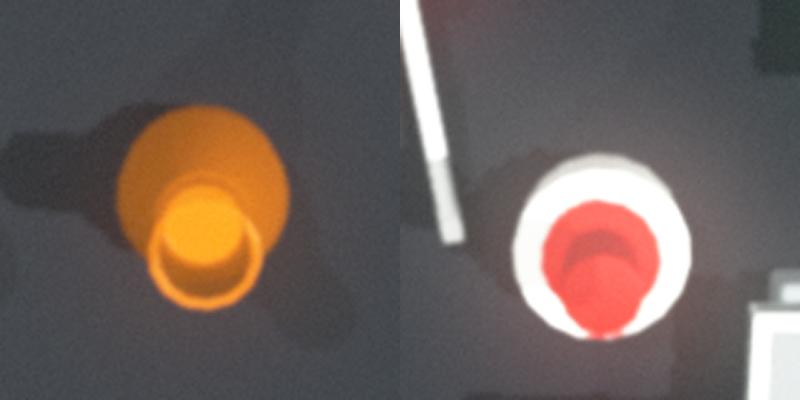

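```bash
python3 - <<'E'
from h import *
R=down(th); p=[.663,.072]; f=[.660,.2455]
arm.line_to([*p,.10],speed=.2); print(arm.line_to([*p,.059],speed=.08,stop_force=8)); arm.grasp()
s=status.state(); print(s['ee_pos'],s['opening'],s['contact_force'])
arm.line_to([*p,.17],speed=.15); print(status.state()['opening'])
arm.line_to([*p,.20],speed=.2); arm.line_to([*f,.20],speed=.2); arm.line_to([*f,.165],speed=.15); F0=np.array(status.state()['contact_force'])
print(arm.line_to([*f,.128],speed=.04,stop_force=14)); s=status.state(); print(s['ee_pos'],np.array(s['contact_force'])-F0,s['opening'],s['time'])
E
```

```text
False
[0.66322361 0.07198393 0.05936973] 0.23838332637454168 [-0.51422113 -0.30126892  4.4697063 ]
0.23478625475757955
True
[0.6623174  0.24515044 0.1344418 ] [ 0.84148817 -0.21755867  4.28426937] 0.23995954671475475 75.6417
```

```bash
python3 - <<'E'
from h import *
R=down(th); s=status.state(); p=np.array(s['ee_pos'])
arm.release(); arm.line_to(p+[0,0,.1],speed=.2)
arm.reach([*(MID-.03*XV)[:2],.33],R); W=cam('wrist'); S=cam('side')
for c in caps(W,215,.058)+caps(W,170,.058):
    d=np.array([c[1],c[2],.03])-MID; print(c[0],(d@XV).round(4),(d@YV).round(4))
a=W['frame'][40:280,90:410,::-1]; b=S['frame'][140:380,120:440,::-1]; cv2.imwrite('pics/chk.png',cv2.resize(np.hstack([a,b]),(800,300)))
q=finder.mark_of(S,'stopper'); print([(unproj(S,d['position'],.079).round(3),round(d['p'],2)) for d in q],status.state()['time'])
E
```

```text
blue -0.0294 0.0611
blue -0.0297 -0.0003
blue -0.0295 -0.0614
white 0.0325 0.0635
white 0.0333 -0.0012
blue -0.0294 0.0611
blue -0.0297 -0.0003
blue -0.0295 -0.0614
[(array([0.654, 0.25 , 0.079]), 0.58), (array([ 0.528, -0.093,  0.079]), 0.47)] 78.4583
```

View pics/chk.png

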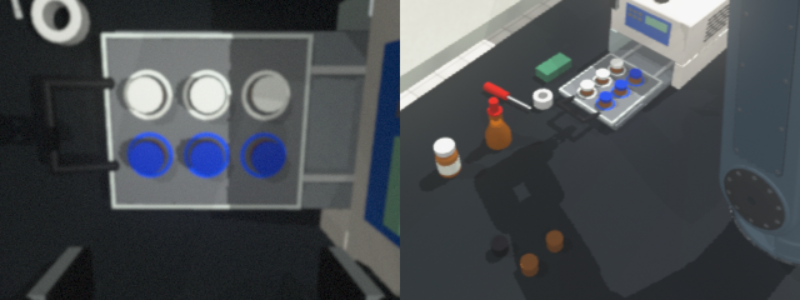

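```bash
python3 - <<'E'
from h import *
R=down(th); p=np.array([.5524,.0913,.054])
arm.reach(p+[0,0,.09],R); arm.line_to(p,speed=.12,stop_force=10); arm.grasp()
s=status.state(); p0=np.array(s['ee_pos']); print(p0,s['opening'])
print(arm.line_to(p0-.228*YV,speed=.045,stop_force=9)); s=status.state();print((p0-np.array(s['ee_pos']))@YV,s['contact_force'])
p0=np.array(s['ee_pos'])
print(arm.line_to(p0-.012*YV,speed=.02,stop_force=9)); s=status.state();print((p0-np.array(s['ee_pos']))@YV,s['contact_force'],s['ee_pos'],s['time'])
E
```

```text
[0.55244851 0.09127016 0.05421832] 0.13871421320646665
False
0.22771564890403104 [-4.18292383  2.1247732   5.33314247]
True
0.0023635568088907323 [-0.1539803   2.73761761  3.64621512] [ 0.53174995 -0.13787702  0.05424897] 86.5417
```

```bash
python3 - <<'E'
from h import *
R=down(th); p=np.array(status.state()['ee_pos'])
arm.release(); arm.line_to(p+[0,0,.12],speed=.15); arm.line_to([p[0],p[1],.40],speed=.25)
W=cam('wrist'); a=W['frame'][:,:,::-1]
print('handle',[unproj(W,d['position'],.05).round(4) for d in finder.mark_of(W,'tray_handle')])
def green(c):
    f=cv2.cvtColor(c['frame'],cv2.COLOR_RGB2HSV); m=cv2.inRange(f,(45,120,60),(80,255,255))
    n,_,st,ce=cv2.connectedComponentsWithStats(m)
    for i in range(1,n):
        if st[i][4]>60: print('green',st[i].tolist(),unproj(c,ce[i],.230).round(4))
arm.reach([.513,-.28,.40],R); W=cam('wrist'); green(W); print([(unproj(W,d['position'],.23).round(4),d['p']) for d in finder.mark_of(W,'start_top')])
T=cam('top'); S=cam('side'); u=[finder.mark_of(c,'start_top') for c in (W,S)]
if all(u): print('tri',tri([(W,u[0][0]['position']),(S,u[1][0]['position'])]))
cv2.imwrite('pics/home.png',np.hstack([cv2.resize(a,(400,300)),cv2.resize(W['frame'][:,:,::-1],(400,300))])); print(status.state()['time'])
E
```

```text
handle [array([ 0.5272, -0.1365,  0.05  ]), array([ 0.5576, -0.2301,  0.05  ])]
green [51, 7, 76, 40, 2467] [ 0.664  -0.1472  0.23  ]
green [232, 167, 28, 28, 608] [ 0.5146 -0.2712  0.23  ]
[(array([ 0.5135, -0.2712,  0.23  ]), 0.72)]
tri [ 0.51216961 -0.23473828  0.04500136]
90.2667
```

View pics/home.png

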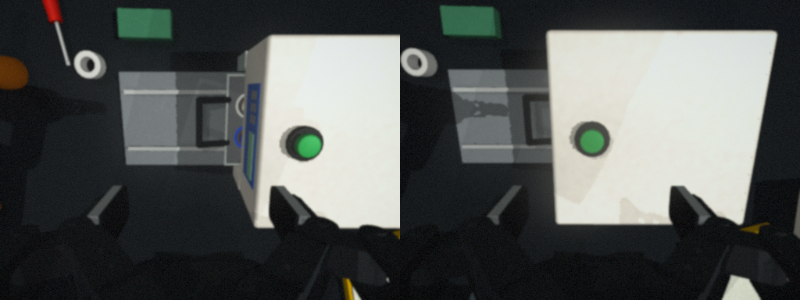

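```bash
python3 - <<'E'
from h import *
arm.line_to([.513,-.10,.40],speed=.25); arm.reach([.52,-.03,.27],Rot.as_rotvec(Rot.from_rotvec(-.0*YV)*Rot.from_rotvec(XV*np.radians(-30))*Rot.from_rotvec(down(th))))
W=cam('wrist'); print(W['R'][2].round(2)); f=W['frame'][:,:,::-1]
cv2.imwrite('pics/front.png',cv2.resize(f,(800,600))); print(status.state()['time'])
E
```

```text
[-0.3  -0.46 -0.84]
91.825
```

View pics/front.png

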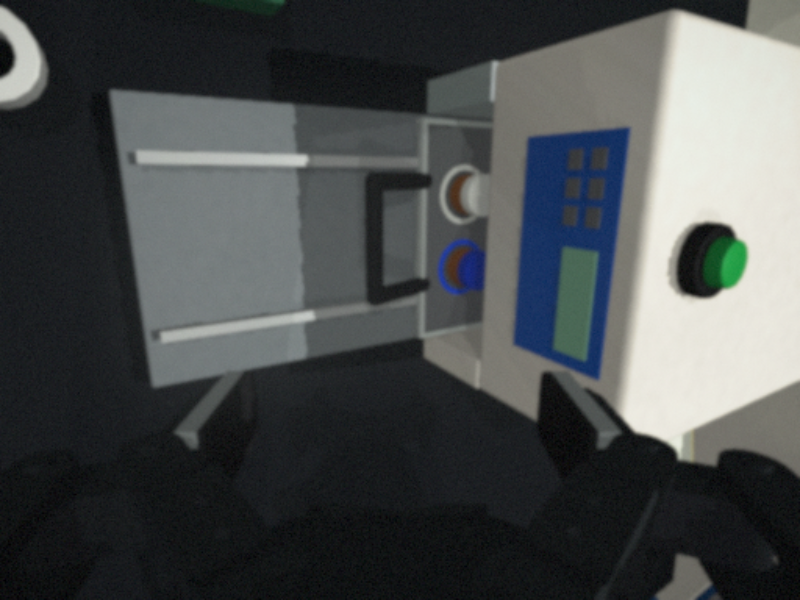

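Both front jars stand upright in their rings (white about 462,193; blue about 462,267), and the tray travelled its full 0.230 m. Now I'll press start.

```bash
python3 - <<'E'
from h import *
R=down(th); b=[.514,-.2715]
arm.reach([.513,-.10,.40],R); arm.grasp(); arm.reach([*b,.32],R)
print(arm.line_to([*b,.225],speed=.03,stop_force=14)); s=status.state(); print(s['ee_pos'],s['contact_force'])
arm.sleep(.5); s=status.state(); print(s['ee_pos'],s['contact_force'])
W=cam('wrist')
arm.line_to([*b,.40],speed=.15)
a=cv2.resize(W['frame'][:,:,::-1],(400,300)); W=cam('wrist'); T=cam('top')
cv2.imwrite('pics/end.png',np.hstack([a,cv2.resize(T['frame'][:,:,::-1],(400,300))])); print(status.state()['time'])
E
```

```text
True
[ 0.51400742 -0.27150488  0.25798764] [-2.31185818  0.75949978  8.58574106]
[ 0.51404296 -0.27152066  0.25797751] [-1.38123476  1.33348318  9.85851786]
97.725
```

View pics/end.png

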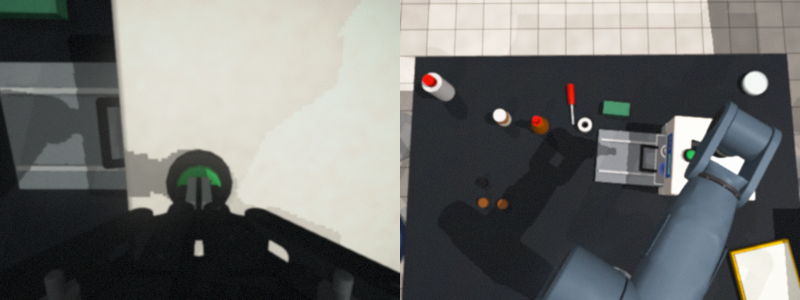

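```bash
python3 - <<'E'
from h import *
b=[.514,-.2715]
arm.line_to([*b,.28],speed=.15); arm.sleep(.3); print('free',status.state()['contact_force'])
for f in (1.5,25):
    print(arm.line_to([*b,.245],speed=.012,stop_force=f)); s=status.state(); print(s['ee_pos'][2],s['contact_force'])
arm.sleep(.3); s=status.state(); print(s['ee_pos'][2],s['contact_force'])
arm.line_to([*b,.40],speed=.15); print(status.state()['time'])
E
```

```text
free [-0.43926793 -0.60545024  1.11411181]
True
0.26216528457643967 [ 1.03298337 -0.19241067  2.52653422]
True
0.25800309684928885 [-1.90299924  0.82784693  7.43047268]
0.2580064565859773 [-2.56122563  1.31405969  7.77403813]
102.6333
```

```bash
python3 -c "
from rig import arm
print(arm.finish_job())"
```

```text
the job is handed in; nothing more can be done
None
```

The job is handed in: all six jars are on their own rings by cap colour, the stopper is fully home, the loaded tray is all the way in, and the start button was then pressed right down (twice, the second time to confirm it bottomed).

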